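# Tuck the shoe-care carton's tab under its lip

### The arm

A 6-joint arm with a two-finger parallel gripper is mounted at the origin on the work surface. World frame = base frame: x ahead of the robot, y to its left, z up, the work surface at z = 0. Lengths are in m, angles in rad, forces in N, time in s.
With the tool pointing down it reaches from about 0.225 to 0.875 m from the base axis. Payload 3.4 kg.
Tool frame: the origin (TCP) lies midway between the tips of the shut fingers; the grasp point (between the pads) lies 19 mm behind it (manip.grip_point_offset is the distance from the TCP to the grasp point, in m); z points along the fingers, y is the line along which they close (so a half turn about z gives the same grasp; the last joint's range is limited). The gripper opens to 85 mm and grips with 20 to 120 N. Pads are 22 mm wide; open, the fingers measure 114 mm over their backs; the gripper's body (76 mm by 85 mm) begins 54 mm behind the grasp point. The pads swing forward as they close: fully open they stand 13 mm farther back than shut.
Start: joints at [1.197, 0.276, 1.505, -0, 1.361, -0.121], TCP at [0.144, 0.557, 0.231] pointing down, gripper open.
Joint ranges: [-2.89, 2.89], [-0.75, 2.08], [0.22, 2.7], [-1.18, 4.32], [0.11, 2.71], [-2.7, 2.7]. Speed limits (rad/s): [2.57, 2.57, 3.14, 3.14, 3.14, 3.14].

### API

Orientations are given as a unit quaternion [w, x, y, z].
In Python, from rig import manip gives the robot as it stands.
- The arm moves only by the shell command python3 -m handwheel 'ROWS' [FORCE]. ROWS is JSON, a list of rows, each an object with "translation": the shift along the tool's x, y, z in m, a list of three; "angular": the turn, a rotation vector about the tool's x, y, z in degrees, a list of three; "hand": the closure, from 0 (fully open) to 1 (shut). A call has 1 to 10 rows; each row shifts and turns the commanded pose from where the row before left it, along the tool's axes as they then stand; what a row does not reach is not made up. A row lasts 1/12 s, in which the tool goes at most 41.7 mm and 7.16 degrees, less where a joint would pass 70% of its speed; a pose out of reach is approached as far as the arm can. A call with a gripper value outside its range is refused whole. The fingers move at their own pace and stop on an object; FORCE is the grip in N (left out, the last holds). Time passes only in rows, so rows that do not move let the fingers close. It gives the time, the measured TCP pose, the force, the opening and the grip force at its end, in the units of the state.
- manip.get_state(): the state, without advancing time (a new reading comes with each control period).
- manip.get_image(name): name is "scene" or "top" or "wrist"; returns the picture (420x560x3 uint8, red, green, blue); there is no depth.
- manip.camera_info(name): a dict with "camera_matrix" (3x3 intrinsics, pixels), "k1" (the pictures are not rectified: a ray, as slopes to the right and down, at radius r is drawn at 1 + k1 r^2 times it, then the intrinsics apply), "eye" and "orientation" of the camera in the world; the wrist camera has in their place "tool_from_camera" (4x4, takes a point from camera to tool coordinates, whose origin is the TCP and whose axes are the flange's). Camera axes: x right, y down, z forward; pixel columns grow to the right and rows downward; lengths in m; the calibration is good to about 2 mm. A picture is of the moment at which its call begins: read the wrist's pose just before it. camera_info takes no time and is no camera call.
- manip.sign_off(): hands the job in; it is judged then, once.
The state is a dict: "clock": time; "qpos": joint angles; "qd": joint speeds; "effort": joint torques, N m; "position": TCP position; "ee_rot": TCP orientation; "contact_force": force on the tool from outside, world axes, zero at the start; "moment": the same for the moment, N m; "width": finger opening in m; "gripper_force": force on a finger pad.
Only numpy, scipy, OpenCV 4.12 (cv2) and the standard library are available. Lean on these libraries where they do the work, as an engineer would, in place of code of your own. Each camera call takes 0.05 s, during which the arm holds its last target. There are 200 camera calls.

### The job

Close the shoe-care carton using only touch: push the red spring tab over from its outer face with the fingertips until it lies flat, then, keeping it pressed down, push its black rib so that the tab's free edge slides fully home beneath the steel lip. Let go and leave it held shut; do not pinch the tab or touch its pale inner face, and leave the tins, brushes, shoes and sponge box where they are.

Things in the scene. Friction and masses are not known exactly. Their poses are not given: they have to be found in the camera images.
- case: Open-topped cardboard carton, fixed to the table, 170 mm (its x) by 150 mm (its y) by 75 mm high, green panels on its sides. Origin: centre of its underside, on the table. Its x axis points from the hinge side to the lip side, z up. The tab's hinge line lies along its y axis at x = -75 mm, z = 77 mm.
- tab_fold (a joint): Fold angle of the red tab, rad: 0 = flat on the carton, 1.57 = upright, at most 2.0. Starts 1.2 to 1.75 open. The crease is springy and slightly stiff: well open, the tab stays put; pressed flat and let go, it springs back up to roughly 0.6 rad. About 2 N at the free edge folds it.
- tab_slide (a joint): Sliding of the tab in its own plane, away from the hinge, m: 0 (start) to 0.025 = fully home under the lip. Takes about 2.5 N and stays where it is left. The tab must be flat before it is slid: slid out earlier, its edge would strike the lip from above (push it back by the rib's far side).
- tab_edge (a point): Middle of the tab's free edge. The tab is a red panel 126 mm wide, with its lining 6 mm thick; at slide 0 the edge is 118 mm from the hinge line and, flat, ends 4 mm short of the lip's flare. Flat, the red outer face is at z = 82.5 mm; a dark steel hinge leaf, 2 mm thick, covers its first 34 mm from the hinge.
- tab_rib (a point): Middle of the foot of the black push rib's hinge-side face, on the red outer face, 88 mm from the hinge line at slide 0. The rib runs parallel to the hinge, 100 mm long, 6 mm thick, stands 8 mm proud of the face; it moves with the tab.
- lip_mouth (a point): Middle of the grey steel lip's lower edge, at x = +55, z = 87.5 mm in the carton's frame; axes as the carton's. The lip is 150 mm wide, spans x = +55 to +85 mm, top at z = 92.5 mm; in front a flare slopes up from x = +55 to +47 mm, highest z = 96 mm. The flat tab passes beneath with 5 mm to spare.
- tab_inner: Pale paper-coloured lining on the inner side of the tab (the side that faces into the carton when shut), 110 x 122 mm; not to be touched. Origin on the hinge line at slide 0; x runs towards the free edge.
- tin_in_a: Green polish tin with black lid inside the carton, 60 mm diameter, 30 mm high; origin: centre of its underside.
- tin_in_b: Red polish tin with black lid inside the carton, same size; origin: centre of its underside.
- tin_out: White polish tin with black lid beside the carton, on its +y side, 66 mm diameter, 36 mm high; origin: centre of its underside.
- brush_near: Shoe brush with dark wooden back, bristles down, beside the carton, on its -y side, 170 x 56 x 42 mm; origin: centre of its underside, x along its length.
- brush_far: Shoe brush with red back and black bristles, 170 x 56 x 42 mm; origin: centre of its underside.
- sneaker: White shoe, 260 x 86 x 97 mm high; origin under its middle, x towards the toe.
- dress_shoe: Black shoe, 260 x 86 x 97 mm high; origin under its middle, x towards the toe.
- sponge_box: Blue shoe-sponge box, 90 x 60 x 28 mm; origin: centre of its underside.

How it is judged:
By the outcome, as a careful person would: the job done as asked, in the order asked, and still so for the second after the job is handed in, with the robot touching nothing.
It also fails if it takes over 42 s, if anything falls off the work surface, if the arm or the gripper's body presses on something with over 40 N, if the wrist force passes 120 N, or if a joint passes its speed limit or range.

## Working session

There is one attempt and no reset: what is moved stays moved. The work goes in short steps, Python scripts to look and compute and a shell command to move; the robot and the scene stay as the last step left them, time stands still between calls to the robot, and variables do not carry over. Pictures are saved under pics/ and viewed, at most 10 in all, crops included, and the job is handed in when it is done.

```bash
mkdir -p pics; ls; python3 - <<'E'
from rig import manip
import cv2, numpy as np
np.set_printoptions(precision=4,suppress=True)
for n in ("scene","top"):
    cv2.imwrite(f"pics/{n}0.png",manip.get_image(n)[:,:,::-1]); print(n,manip.camera_info(n))
print(manip.camera_info("wrist"));print(manip.get_state())
E
```

```text
pics
scene {'camera_matrix': array([[509.641 ,   0.    , 286.8092],
       [  0.    , 509.641 , 208.0998],
       [  0.    ,   0.    ,   1.    ]]), 'k1': -0.01764603219552283, 'eye': array([0.9077, 0.5186, 1.2385]), 'orientation': array([-0.0851,  0.2966,  0.9196, -0.2431])}
top {'camera_matrix': array([[444.3739,   0.    , 280.6482],
       [  0.    , 444.3739, 215.1845],
       [  0.    ,   0.    ,   1.    ]]), 'k1': -0.08845007880016817, 'eye': array([ 0.3412, -0.0124,  1.5004]), 'orientation': array([-0.0451,  0.7124, -0.6988,  0.045 ])}
{'camera_matrix': array([[331.307 ,   0.    , 278.9825],
       [  0.    , 331.307 , 214.7355],
       [  0.    ,   0.    ,   1.    ]]), 'k1': -0.004993484445316605, 'tool_from_camera': array([[ 0.0007, -0.9567, -0.2912,  0.0743],
       [ 1.    ,  0.0009, -0.0004,  0.0003],
       [ 0.0006, -0.2912,  0.9567, -0.1419],
       [ 0.    ,  0.    ,  0.    ,  1.    ]])}
{'clock': 0.1, 'qpos': array([ 1.197 ,  0.2765,  1.506 ,  0.    ,  1.3607, -0.121 ]), 'qd': array([ 0.0012,  0.0011, -0.0028,  0.0015,  0.0002,  0.0007]), 'effort': array([  0.0004, -41.7703, -24.6402,  -0.0004,   0.0057,   0.    ]), 'position': array([0.1436, 0.5563, 0.2305]), 'ee_rot': array([-0.0002,  0.1261,  0.992 , -0.0008]), 'contact_force': array([-0.2797, -0.014 ,  0.0755]), 'moment': array([-0.0399, -0.0508,  0.0494]), 'gripper_force': 0.0, 'width': 0.0856358225628808}
```

View pics/scene0.png

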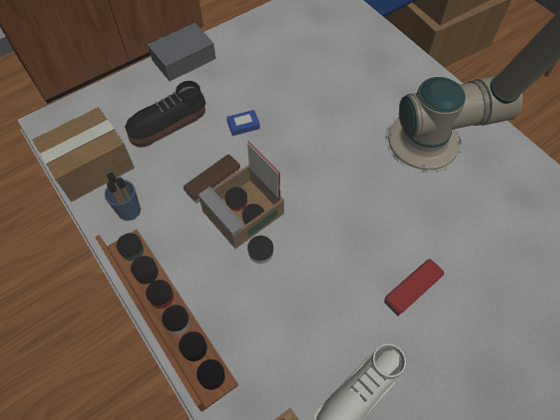

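View pics/top0.png

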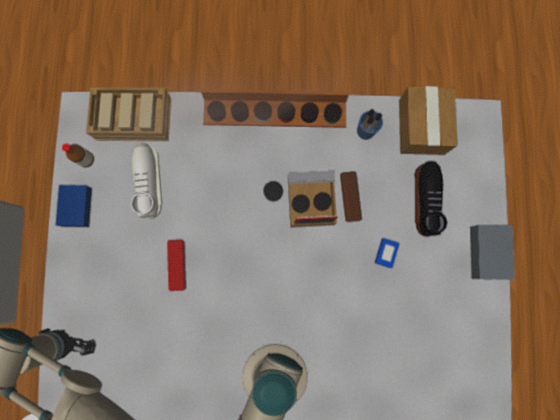

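The scene view shows the carton at about (245,205), tab upright on the robot side and lip on the far side. The top view has it at (313,200), with the lip along row 177 and the red tab along row 221.

```bash
cat > h.py <<'E'
from rig import manip
import cv2, numpy as np
from scipy.spatial.transform import Rotation as R
np.set_printoptions(precision=4,suppress=True)
def pose(cam,st=None):
    i=manip.camera_info(cam)
    q=lambda w:R.from_quat([w[1],w[2],w[3],w[0]]).as_matrix()
    if cam!="wrist": return i,q(i["orientation"]),np.array(i["eye"])
    T=np.array(i["tool_from_camera"]);Q=q(st["ee_rot"])
    return i,Q@T[:3,:3],Q@T[:3,3]+st["position"]
def rays(cam,px,st=None):
    i,M,e=pose(cam,st);d=np.array([i["k1"],0,0,0])
    n=cv2.undistortPoints(np.array(px,float).reshape(-1,1,2),np.array(i["camera_matrix"]),d).reshape(-1,2)
    return e,np.c_[n,np.ones(len(n))]@M.T
def onz(cam,px,z,st=None):
    e,v=rays(cam,px,st);return e+v*((z-e[2])/v[:,2])[:,None]
def proj(cam,P,st=None):
    i,M,e=pose(cam,st)
    return cv2.projectPoints((np.atleast_2d(P)-e)@M,np.zeros(3),np.zeros(3),np.array(i["camera_matrix"]),np.array([i["k1"],0,0,0.]))[0].reshape(-1,2)
E
python3 - <<'E'
from h import *
t=cv2.imread("pics/top0.png")[160:235,255:370];s=cv2.imread("pics/scene0.png")[130:260,180:295]
t=cv2.resize(t,None,fx=3.5,fy=3.5,interpolation=2);s=cv2.resize(s,None,fx=3.5,fy=3.5,interpolation=2)
c=np.zeros((max(t.shape[0],s.shape[0]),t.shape[1]*2,3),np.uint8)
c[:t.shape[0],:t.shape[1]]=t;c[:s.shape[0],t.shape[1]:t.shape[1]+s.shape[1]]=s
cv2.imwrite("pics/crop.png",c);print(c.shape)
E
```

```text
(455, 804, 3)
```

View pics/crop.png

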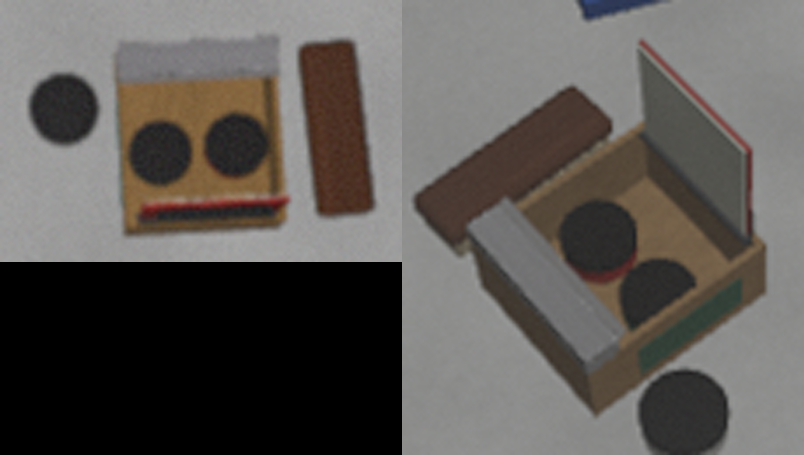

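The crop shows: top view lip far corners (118,42), (278,36) and carton near corners (125,234), (287,228); scene view tab free-edge corners (642,42), (748,150).

```bash
python3 - <<'E'
from h import *
T=lambda *p:[(255+u/3.5,160+v/3.5) for u,v in p]
S=lambda *p:[(180+(u-402)/3.5,130+v/3.5) for u,v in p]
lip=onz("top",T((118,42),(278,36)),.0925);near=onz("top",T((125,234),(287,228)),.075)
lipS=onz("scene",S((506,198),(622,338)),.0925)
flS=onz("scene",S((468,232),(590,365)),.0925)
print("lip",lip,"near",near,"sceneflare",lipS,"scene far lip",flS)
for a,b in((lip[0],lip[1]),(near[0],near[1]),(flS[1],flS[0])):
    d=a-b;print(np.linalg.norm(d),np.degrees(np.arctan2(-d[0],d[1])))
print("len",np.linalg.norm(lip.mean(0)-near.mean(0)),"centre",(lip.mean(0)+near.mean(0))/2)
# edge ends: triangulate
e1,a=rays("top",T((143,208),(289,200)));e2,b=rays("scene",S((748,150),(642,42)))
for v,w in zip(a,b):
    s=np.linalg.lstsq(np.c_[v,-w],e2-e1,rcond=None)[0];print(e1+s[0]*v,e2+s[1]*w)
E
```

```text
lip [[ 0.663  -0.0339  0.0925]
 [ 0.6717 -0.1821  0.0925]] near [[ 0.4865 -0.0436  0.075 ]
 [ 0.4949 -0.1931  0.075 ]] sceneflare [[ 0.6381 -0.1776  0.0925]
 [ 0.6328 -0.0265  0.0925]] scene far lip [[ 0.6771 -0.1685  0.0925]
 [ 0.6636 -0.0216  0.0925]]
0.14845733725521956 3.380059278715627
0.1496627635188564 3.2170631802592307
0.1474594723874077 5.253195973274509
len 0.1778284391745459 centre [ 0.579  -0.1132  0.0837]
[ 0.498  -0.0562  0.1836] [ 0.4988 -0.057   0.1837]
[ 0.5073 -0.181   0.1833] [ 0.5067 -0.1804  0.1831]
```

```bash
python3 -m handwheel '[{"translation":[0,0,-0.023],"angular":[0,0,-6],"hand":1},{"translation":[0,0,-0.023],"angular":[0,0,-6],"hand":1},{"translation":[0,0,-0.023],"angular":[0,0,-6],"hand":1},{"translation":[-0.011,-0.034,0],"angular":[0,0,0],"hand":1},{"translation":[-0.011,-0.034,0],"angular":[0,0,0],"hand":1},{"translation":[-0.011,-0.034,0],"angular":[0,0,0],"hand":1},{"translation":[-0.011,-0.034,0],"angular":[0,0,0],"hand":1},{"translation":[-0.011,-0.034,0],"angular":[0,0,0],"hand":1},{"translation":[-0.011,-0.034,0],"angular":[0,0,0],"hand":1},{"translation":[-0.011,-0.034,0],"angular":[0,0,0],"hand":1}]' 30
python3 -m handwheel '[{"translation":[-0.011,-0.034,0],"angular":[0,0,0],"hand":1},{"translation":[-0.011,-0.034,0],"angular":[0,0,0],"hand":1},{"translation":[-0.011,-0.034,0],"angular":[0,0,0],"hand":1},{"translation":[-0.011,-0.034,0],"angular":[0,0,0],"hand":1},{"translation":[-0.011,-0.034,0],"angular":[0,0,0],"hand":1},{"translation":[-0.011,-0.034,0],"angular":[0,0,0],"hand":1},{"translation":[-0.011,-0.034,0],"angular":[0,0,0],"hand":1},{"translation":[-0.011,-0.034,0],"angular":[0,0,0],"hand":1},{"translation":[-0.011,-0.034,0],"angular":[0,0,0],"hand":1},{"translation":[-0.011,-0.034,0],"angular":[0,0,0],"hand":1}]'
python3 -m handwheel '[{"translation":[-0.011,-0.034,0],"angular":[0,0,0],"hand":1},{"translation":[-0.011,-0.034,0],"angular":[0,0,0],"hand":1},{"translation":[-0.011,-0.034,0],"angular":[0,0,0],"hand":1},{"translation":[0,0,0],"angular":[0,0,0],"hand":1},{"translation":[0,0,0],"angular":[0,0,0],"hand":1}]'
python3 - <<'E'
from h import *
s=manip.get_state();im=manip.get_image("wrist");cv2.imwrite("pics/w1.png",im[:,:,::-1]);print(s)
import json;json.dump({k:list(map(float,s[k])) for k in("position","ee_rot")},open("w1.json","w"))
E
```

```text
clock: 0.93
position: [0.2352, 0.3221, 0.3]
ee_rot: [-0.0, -0.031, 1.0, -0.0]
contact_force: [-0.5, 0.2, 0.1]
width: -0.0
gripper_force: 0.0
clock: 1.77
position: [0.3658, -0.0104, 0.3002]
ee_rot: [0.0, -0.03, 1.0, 0.0]
contact_force: [1.4, 1.1, 0.4]
width: -0.0002
gripper_force: 0.0
clock: 2.18
position: [0.4052, -0.1098, 0.2995]
ee_rot: [-0.001, -0.029, 1.0, 0.001]
contact_force: [0.1, 1.0, 0.7]
width: -0.0003
gripper_force: 0.0
{'clock': 2.1833, 'qpos': array([-0.431 ,  0.0031,  1.6686,  0.0002,  1.472 , -2.0597]), 'qd': array([ 0.0434, -0.0317,  0.0267,  0.0125,  0.0238,  0.004 ]), 'effort': array([ -1.1386, -24.5603, -26.1149,  -0.1899,  -0.2493,  -0.0479]), 'position': array([ 0.4052, -0.1098,  0.2995]), 'ee_rot': array([-0.0009, -0.0289,  0.9996,  0.0006]), 'contact_force': array([0.0573, 1.0353, 0.7373]), 'moment': array([0.0185, 0.0034, 0.0297]), 'gripper_force': 0.0, 'width': -0.00026299746437381414}
```

View pics/w1.png

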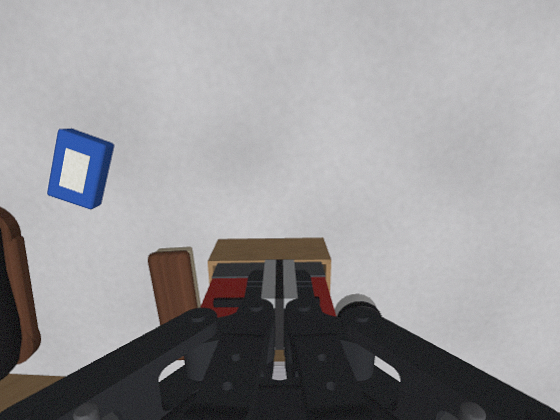

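Wrist view: carton's near wall spans rows 238–261 (columns 210–330), dark hinge leaf rows 263–277, red face rows 277–315, with the black rib end near (225,300). The fingers cover the middle.

```bash
python3 - <<'E'
from h import *
import json
im=cv2.imread("pics/w1.png");st=json.load(open("w1.json"));st["position"]=np.array(st["position"])
for c in (221,226,232,322): print(c,[tuple(int(x) for x in im[r,c]) for r in range(233,318)] if c==226 else "")
hsv=cv2.cvtColor(im,cv2.COLOR_BGR2HSV)
red=((hsv[...,0]<6)|(hsv[...,0]>172))&(hsv[...,1]>140)
for r in (280,290,296,301,306,310,316,322):
    x=np.where(red[r])[0]; x=x[(x>180)&(x<350)];print(r,x.min() if len(x) else 0,x.max() if len(x) else 0)
E
```

```text
221 
226 [(196, 193, 194), (196, 194, 196), (197, 196, 196), (197, 195, 194), (199, 198, 197), (175, 174, 178), (92, 103, 115), (52, 75, 94), (58, 78, 96), (57, 75, 95), (60, 79, 97), (58, 81, 98), (57, 77, 99), (61, 79, 98), (55, 77, 94), (56, 80, 99), (54, 75, 95), (56, 77, 95), (53, 77, 94), (57, 79, 96), (50, 75, 92), (57, 79, 97), (48, 74, 89), (58, 77, 96), (58, 76, 97), (54, 76, 92), (53, 75, 94), (64, 87, 107), (90, 124, 153), (85, 116, 142), (59, 66, 76), (51, 50, 44), (46, 48, 48), (48, 48, 49), (52, 51, 53), (51, 46, 47), (53, 50, 55), (50, 48, 46), (55, 52, 53), (51, 49, 50), (49, 45, 46), (48, 47, 46), (50, 49, 48), (67, 66, 64), (82, 78, 72), (45, 43, 91), (22, 30, 96), (34, 33, 96), (35, 37, 97), (30, 32, 99), (28, 28, 94), (24, 25, 93), (15, 19, 89), (29, 34, 94), (32, 33, 95), (26, 32, 94), (33, 32, 96), (28, 32, 94), (25, 26, 92), (34, 32, 99), (30, 28, 96), (30, 35, 97), (22, 20, 93), (22, 26, 96), (14, 12, 63), (13, 11, 21), (25, 19, 17), (29, 32, 31), (25, 21, 27), (40, 38, 40), (38, 33, 33), (40, 34, 40), (34, 30, 34), (29, 28, 26), (22, 22, 72), (31, 32, 95), (23, 20, 93), (23, 31, 94), (28, 33, 93), (29, 34, 94), (28, 32, 95), (30, 34, 98), (29, 32, 80), (33, 33, 39), (33, 31, 30)]
232 
322 
280 212 325
290 208 328
296 205 329
301 203 330
306 201 332
310 214 333
316 217 223
322 0 0
```

```bash
python3 - <<'E'
from h import *
import json
from scipy.optimize import brentq
im=cv2.imread("pics/w1.png");st=json.load(open("w1.json"));st["position"]=np.array(st["position"])
hsv=cv2.cvtColor(im,cv2.COLOR_BGR2HSV)
for r in (250,256,262):
    x=[c for c in range(180,350) if 8<hsv[r,c,0]<25 and hsv[r,c,1]>70];print(r,min(x),max(x))
def brk(c):
    g=hsv[235:262,c];return
# slopes of bottom edge: transitions grey->brown
P=[]
for c in (225,315):
    col=im[:,c].astype(int).sum(1); r0=next(r for r in range(225,255) if col[r]<400)
    s=im[:,c,2].astype(int)-im[:,c,0]; r1=next(r for r in range(250,285) if s[r]<20)   # rim -> dark
    r2=next(r for r in range(r1+3,300) if s[r]>35)
    P.append((c,r0,r1,r2));
print(P)
for c,r0,r1,r2 in P: print("z0",onz("wrist",[(c,r0)],0,st),"rim.075",onz("wrist",[(c,r1-2.)],.075,st))
for x_h in (.503,.506,.509):
  for c,r,rr,off in((226,296.6,.088,.0055),(226,277.7,.034,.0065)):
    e,v=rays("wrist",[(c,r)],st);v=v[0]
    def f(t):
        px=x_h+rr*np.cos(t)-off*np.sin(t);pz=.077+rr*np.sin(t)+off*np.cos(t);k=(px+.0035-e[0])/v[0];return e[2]+k*v[2]-pz
    ts=np.linspace(.6,2.1,31);print(x_h,rr,[round(brentq(f,a,b),3) for a,b in zip(ts,ts[1:]) if f(a)*f(b)<0])
E
```

```text
250 181 326
256 180 329
262 180 330
[(225, 239, 263, 278), (315, 238, 262, 277)]
z0 [[ 0.5051 -0.1805  0.    ]] rim.075 [[ 0.504  -0.1689  0.075 ]]
z0 [[ 0.4961 -0.0527  0.    ]] rim.075 [[ 0.4964 -0.0605  0.075 ]]
0.503 0.088 [1.601]
0.503 0.034 [1.372]
0.506 0.088 [1.633]
0.506 0.034 [1.458]
0.509 0.088 [1.665]
0.509 0.034 [1.54]
```

```bash
python3 -m handwheel '[{"translation":[-0.011,-0.0016,0.025],"angular":[0,0,0],"hand":1},{"translation":[-0.011,-0.0016,0.025],"angular":[0,0,0],"hand":1},{"translation":[-0.011,-0.0016,0.025],"angular":[0,0,0],"hand":1},{"translation":[-0.011,-0.0016,0.025],"angular":[0,-5,0],"hand":1},{"translation":[-0.01,-0.0016,0.025],"angular":[0,-5,0],"hand":1},{"translation":[-0.006,-0.0016,0.027],"angular":[0,-5,0],"hand":1},{"translation":[0,0,0],"angular":[0,-5,0],"hand":1},{"translation":[0,0,0],"angular":[0,-5,0],"hand":1},{"translation":[0,0,0],"angular":[0,-5,0],"hand":1},{"translation":[0,0,0],"angular":[0,0,0],"hand":1}]'
python3 - <<'E'
from h import *
s=manip.get_state();q=s["ee_rot"];print(s["qpos"],s["position"],"\n",R.from_quat([q[1],q[2],q[3],q[0]]).as_matrix(),s["contact_force"])
cv2.imwrite("pics/s2.png",cv2.resize(manip.get_image("scene")[100:270,150:380,::-1],None,fx=3,fy=3))
E
```

```text
clock: 3.07
position: [0.4682, -0.1095, 0.1485]
ee_rot: [0.253, -0.028, 0.967, 0.011]
contact_force: [-0.9, 0.9, 0.8]
width: 0.0001
gripper_force: 0.0
[-0.6218  0.0094  2.2021  0.5842  0.6051 -2.6827] [ 0.4682 -0.1095  0.1485] 
 [[-0.8707 -0.0603  0.4881]
 [-0.0489  0.9981  0.0362]
 [-0.4894  0.0076 -0.872 ]] [-0.8884  0.8556  0.7748]
```

View pics/s2.png

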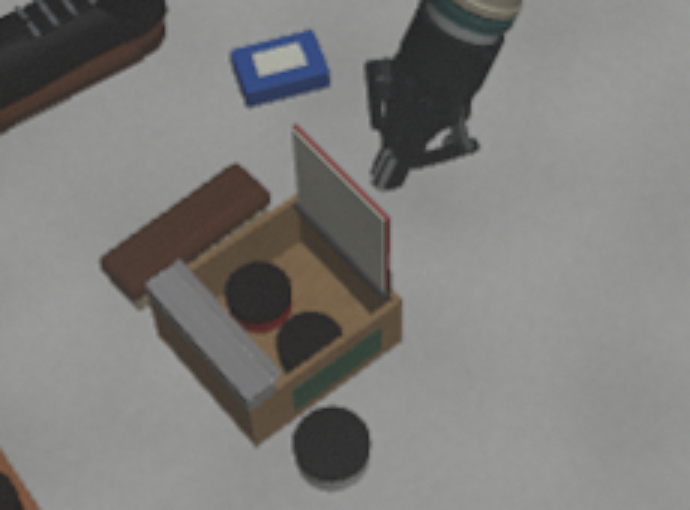

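The gripper is tilted just behind the red face, and the tab is upright and untouched. Next is contact, then the start of the fold.

```bash
python3 -m handwheel '[{"translation":[-0.0034,-0.001,0.0035],"angular":[0,0,0],"hand":1},{"translation":[-0.0034,-0.001,0.0035],"angular":[0,0,0],"hand":1},{"translation":[-0.0034,-0.001,0.0035],"angular":[0,0,0],"hand":1},{"translation":[-0.0034,-0.001,0.0035],"angular":[0,0,0],"hand":1},{"translation":[-0.0034,-0.001,0.0035],"angular":[0,0,0],"hand":1},{"translation":[-0.0035,0,0.0021],"angular":[0,0,0],"hand":1},{"translation":[-0.0035,0,0.0021],"angular":[0,0,0],"hand":1},{"translation":[-0.0035,0,0.0021],"angular":[0,0,0],"hand":1},{"translation":[-0.0035,0,0.0021],"angular":[0,0,0],"hand":1},{"translation":[-0.0035,0,0.0021],"angular":[0,0,0],"hand":1}]'
python3 - <<'E'
from h import *
s=manip.get_state();print(s["qpos"],s["contact_force"],s["position"])
cv2.imwrite("pics/s3.png",cv2.resize(manip.get_image("scene")[100:270,150:380,::-1],None,fx=3,fy=3))
E
```

```text
clock: 3.95
position: [0.5166, -0.1153, 0.143]
ee_rot: [0.254, -0.03, 0.967, 0.009]
contact_force: [-1.2, -0.1, -1.1]
width: 0.0003
gripper_force: 0.6
[-0.553   0.0894  2.1332  0.5644  0.5613 -2.6142] [-1.1937 -0.0846 -1.1318] [ 0.5166 -0.1153  0.143 ]
```

View pics/s3.png

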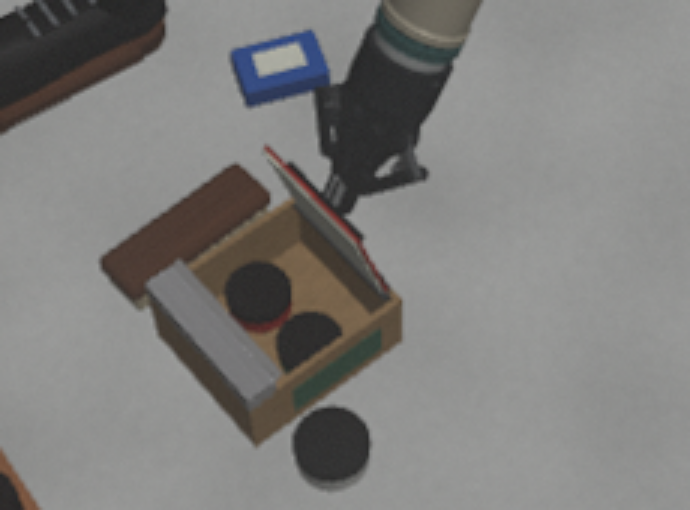

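Tab is leaning inward, and the fingertips are on the red face on the hinge side of the rib. I'll continue along the arc while reducing the tilt.

```bash
python3 -m handwheel '[{"translation":[-0.0027,0,0.004],"angular":[0,1.7,0],"hand":1},{"translation":[-0.0027,0,0.004],"angular":[0,1.7,0],"hand":1},{"translation":[-0.0027,0,0.004],"angular":[0,1.7,0],"hand":1},{"translation":[-0.0036,0,0.0045],"angular":[0,2,0],"hand":1},{"translation":[-0.0036,0,0.0045],"angular":[0,2,0],"hand":1},{"translation":[-0.0036,0,0.0045],"angular":[0,2,0],"hand":1},{"translation":[-0.0028,0,0.0051],"angular":[0,2,0],"hand":1},{"translation":[-0.0028,0,0.0051],"angular":[0,2,0],"hand":1},{"translation":[-0.0028,0,0.0051],"angular":[0,2,0],"hand":1}]'
python3 - <<'E'
from h import *
s=manip.get_state();print(s["qpos"],s["contact_force"],s["position"])
cv2.imwrite("pics/s4.png",cv2.resize(manip.get_image("scene")[100:270,150:380,::-1],None,fx=3,fy=3))
E
```

```text
clock: 4.75
position: [0.5571, -0.1129, 0.1161]
ee_rot: [0.107, -0.031, 0.994, 0.004]
contact_force: [-2.0, 0.5, 1.6]
width: -0.0001
gripper_force: 1.0
[-0.3824  0.2614  1.8632  0.1262  0.8271 -2.0918] [-1.9578  0.5041  1.6077] [ 0.5571 -0.1129  0.1161]
```

View pics/s4.png

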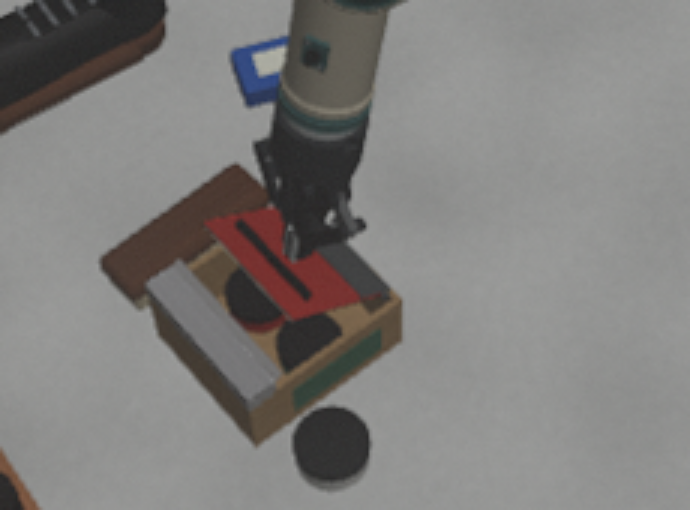

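The tab is at about 0.5 rad and the fingertips are on red between leaf and rib. I'll press down to near flat with the tool vertical.

```bash
python3 -m handwheel '[{"translation":[-0.0011,0,0.0044],"angular":[0,1.5,0],"hand":1},{"translation":[-0.0011,0,0.0044],"angular":[0,1.5,0],"hand":1},{"translation":[-0.0011,0,0.0044],"angular":[0,1.5,0],"hand":1},{"translation":[-0.0011,0,0.0044],"angular":[0,1.5,0],"hand":1},{"translation":[-0.0008,0,0.0036],"angular":[0,1.5,0],"hand":1},{"translation":[-0.0008,0,0.0036],"angular":[0,1.5,0],"hand":1},{"translation":[-0.0008,0,0.0036],"angular":[0,1.5,0],"hand":1},{"translation":[-0.0008,0,0.003],"angular":[0,1.5,0],"hand":1},{"translation":[0,0,0],"angular":[0,0,0],"hand":1}]'
```

```text
clock: 5.55
position: [0.5692, -0.1124, 0.0849]
ee_rot: [0.002, -0.031, 1.0, 0.001]
contact_force: [0.9, -0.2, 1.3]
width: -0.0001
gripper_force: 0.8
```

```bash
python3 -m handwheel '[{"translation":[0,0,0.001],"angular":[0,0,0],"hand":1},{"translation":[0,0,0.001],"angular":[0,0,0],"hand":1},{"translation":[0,0,0],"angular":[0,0,0],"hand":1}]'; python3 -m handwheel '[{"translation":[0,0,0.001],"angular":[0,0,0],"hand":1},{"translation":[0,0,0],"angular":[0,0,0],"hand":1}]'
python3 - <<'E'
from h import *
im=manip.get_image("scene")[100:270,150:380,::-1]; cv2.imwrite("pics/s5.png",cv2.resize(im,None,fx=3,fy=3))
E
```

```text
clock: 5.8
position: [0.5686, -0.1124, 0.0839]
ee_rot: [0.004, -0.031, 1.0, 0.001]
contact_force: [1.3, 0.1, 1.2]
width: 0.0
gripper_force: 0.8
clock: 5.97
position: [0.5685, -0.1124, 0.0831]
ee_rot: [0.004, -0.031, 1.0, 0.001]
contact_force: [1.6, -0.2, 2.2]
width: -0.0004
gripper_force: 1.2
```

View pics/s5.png

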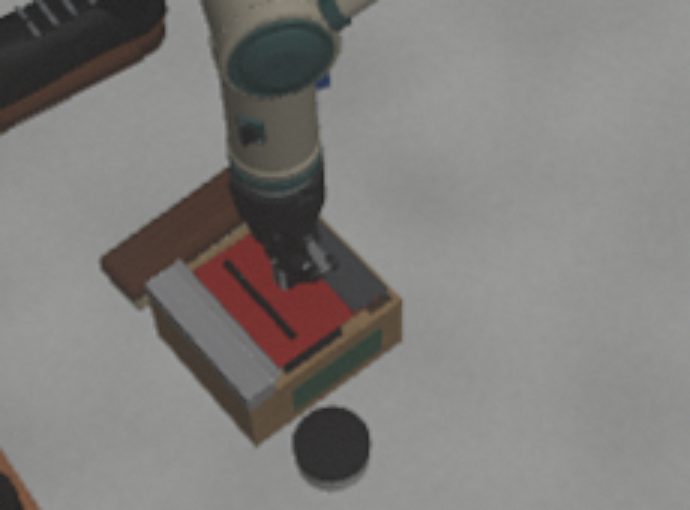

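The tab is nearly flat just in front of the lip and has not slid. I'll press until the force shows the stop.

```bash
python3 -m handwheel '[{"translation":[0,0,0.001],"angular":[0,0,0],"hand":1},{"translation":[0,0,0],"angular":[0,0,0],"hand":1}]'; python3 -m handwheel '[{"translation":[0,0,0.001],"angular":[0,0,0],"hand":1},{"translation":[0,0,0],"angular":[0,0,0],"hand":1}]'
```

```text
clock: 6.18
position: [0.5685, -0.1125, 0.0822]
ee_rot: [0.003, -0.031, 1.0, 0.001]
contact_force: [1.4, 0.2, 5.4]
width: -0.0003
gripper_force: 2.3
clock: 6.35
position: [0.5686, -0.1125, 0.0818]
ee_rot: [0.004, -0.031, 1.0, 0.0]
contact_force: [-0.3, 0.5, 8.1]
width: -0.0001
gripper_force: 4.2
```

```bash
python3 -m handwheel '[{"translation":[-0.003,0,0],"angular":[0,0,0],"hand":1},{"translation":[-0.003,0,0],"angular":[0,0,0],"hand":1},{"translation":[-0.003,0,0],"angular":[0,0,0],"hand":1},{"translation":[-0.003,0,0],"angular":[0,0,0],"hand":1}]';python3 -m handwheel '[{"translation":[-0.002,0,0],"angular":[0,0,0],"hand":1},{"translation":[-0.002,0,0],"angular":[0,0,0],"hand":1},{"translation":[-0.002,0,0],"angular":[0,0,0],"hand":1}]';python3 -m handwheel '[{"translation":[-0.002,0,0],"angular":[0,0,0],"hand":1},{"translation":[-0.002,0,0],"angular":[0,0,0],"hand":1},{"translation":[-0.002,0,0],"angular":[0,0,0],"hand":1}]'
```

```text
clock: 6.68
position: [0.5788, -0.1117, 0.0817]
ee_rot: [0.002, -0.031, 1.0, 0.001]
contact_force: [-2.4, 0.4, 9.1]
width: -0.0002
gripper_force: 4.6
clock: 6.93
position: [0.5847, -0.1113, 0.0816]
ee_rot: [0.002, -0.031, 1.0, 0.001]
contact_force: [-2.6, 0.1, 8.9]
width: -0.0005
gripper_force: 4.4
clock: 7.18
position: [0.5906, -0.1109, 0.0816]
ee_rot: [0.002, -0.031, 1.0, 0.001]
contact_force: [-2.7, -0.9, 8.4]
width: 0.0001
gripper_force: 4.3
```

```bash
python3 -m handwheel '[{"translation":[-0.002,0,0],"angular":[0,0,0],"hand":1},{"translation":[-0.002,0,0],"angular":[0,0,0],"hand":1},{"translation":[-0.002,0,0],"angular":[0,0,0],"hand":1}]';python3 -m handwheel '[{"translation":[-0.002,0,0],"angular":[0,0,0],"hand":1},{"translation":[-0.002,0,0],"angular":[0,0,0],"hand":1}]'
python3 - <<'E'
from h import *
im=manip.get_image("scene")[130:250,180:300,::-1]; cv2.imwrite("pics/s6.png",cv2.resize(im,None,fx=4,fy=4))
E
```

```text
clock: 7.43
position: [0.5941, -0.1104, 0.0811]
ee_rot: [-0.001, -0.032, 0.999, 0.001]
contact_force: [-7.4, -0.0, 10.7]
width: -0.0004
gripper_force: 5.4
clock: 7.6
position: [0.5976, -0.1101, 0.0811]
ee_rot: [-0.002, -0.032, 1.0, 0.001]
contact_force: [-6.7, -0.7, 9.7]
width: -0.0001
gripper_force: 4.9
```

View pics/s6.png

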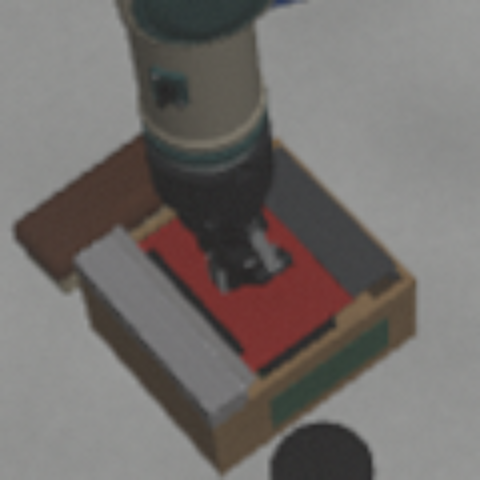

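The tab's edge is now entering beneath the lip, with the rib a little short of the flare. I'll keep pushing until the end stop.

```bash
for i in 1; do :; done; python3 -m handwheel '[{"translation":[-0.002,0,0],"angular":[0,0,0],"hand":1},{"translation":[-0.002,0,0],"angular":[0,0,0],"hand":1},{"translation":[-0.002,0,0],"angular":[0,0,0],"hand":1}]';python3 -m handwheel '[{"translation":[-0.002,0,0],"angular":[0,0,0],"hand":1},{"translation":[-0.002,0,0],"angular":[0,0,0],"hand":1}]';python3 -m handwheel '[{"translation":[-0.0015,0,0],"angular":[0,0,0],"hand":1},{"translation":[-0.0015,0,0],"angular":[0,0,0],"hand":1}]'
```

```text
clock: 7.9
position: [0.6038, -0.1097, 0.081]
ee_rot: [-0.001, -0.031, 1.0, 0.001]
contact_force: [-6.1, -0.4, 8.4]
width: -0.0002
gripper_force: 4.3
clock: 8.07
position: [0.608, -0.1094, 0.0809]
ee_rot: [-0.001, -0.031, 1.0, 0.001]
contact_force: [-6.9, -0.4, 8.5]
width: -0.0001
gripper_force: 4.0
clock: 8.23
position: [0.6112, -0.1092, 0.0809]
ee_rot: [-0.001, -0.031, 1.0, 0.001]
contact_force: [-5.2, -0.4, 7.0]
width: -0.0001
gripper_force: 3.9
```

```bash
python3 -m handwheel '[{"translation":[-0.0015,0,0],"angular":[0,0,0],"hand":1},{"translation":[-0.0015,0,0],"angular":[0,0,0],"hand":1}]';python3 -m handwheel '[{"translation":[-0.0015,0,0],"angular":[0,0,0],"hand":1},{"translation":[-0.0015,0,0],"angular":[0,0,0],"hand":1}]'; python3 -m handwheel '[{"translation":[-0.001,0,0],"angular":[0,0,0],"hand":1},{"translation":[0,0,0],"angular":[0,0,0],"hand":1}]'
```

```text
clock: 8.4
position: [0.6122, -0.109, 0.0805]
ee_rot: [-0.003, -0.032, 0.999, 0.001]
contact_force: [-10.3, -1.2, 9.4]
width: -0.0001
gripper_force: 6.8
clock: 8.57
position: [0.6124, -0.1088, 0.08]
ee_rot: [-0.006, -0.032, 0.999, 0.001]
contact_force: [-15.3, -2.5, 10.8]
width: -0.0003
gripper_force: 9.1
clock: 8.73
position: [0.6124, -0.1089, 0.0799]
ee_rot: [-0.007, -0.032, 0.999, 0.001]
contact_force: [-14.8, -2.8, 11.4]
width: -0.0
gripper_force: 9.1
```

End stop reached at x = 0.612, as predicted. Unload the rib, lift straight up, and look.

```bash
python3 -m handwheel '[{"translation":[0.0025,0,-0.001],"angular":[0,0,0],"hand":1},{"translation":[0.001,0,-0.0015],"angular":[0,0,0],"hand":1},{"translation":[0,0,-0.003],"angular":[0,0,0],"hand":1},{"translation":[0,0,-0.01],"angular":[0,0,0],"hand":1},{"translation":[0,0,-0.03],"angular":[0,0,0],"hand":1},{"translation":[0.02,0,-0.035],"angular":[0,0,0],"hand":1},{"translation":[0.035,0,-0.02],"angular":[0,0,0],"hand":1},{"translation":[0.04,0,0],"angular":[0,0,0],"hand":1},{"translation":[0.04,0,0],"angular":[0,0,0],"hand":1},{"translation":[0.04,0,0],"angular":[0,0,0],"hand":1}]'; python3 -m handwheel '[{"translation":[0.04,0,0],"angular":[0,0,0],"hand":1},{"translation":[0,0,0],"angular":[0,0,0],"hand":1},{"translation":[0,0,0],"angular":[0,0,0],"hand":1}]'
python3 - <<'E'
from h import *
im=manip.get_image("scene")[110:270,170:300,::-1];t=manip.get_image("top")[155:240,255:370,::-1]
a=cv2.resize(im,(455,560));b=cv2.resize(t,(345,255));c=np.zeros((560,800,3),np.uint8);c[:,:455]=a;c[:255,455:]=b
cv2.imwrite("pics/s7.png",c)
E
```

```text
clock: 9.57
position: [0.4402, -0.1196, 0.1798]
ee_rot: [0.002, -0.031, 1.0, 0.001]
contact_force: [-0.3, -0.3, 0.6]
width: -0.0001
gripper_force: 0.0
clock: 9.82
position: [0.4002, -0.1219, 0.1796]
ee_rot: [0.002, -0.03, 1.0, 0.001]
contact_force: [0.7, -0.1, 0.3]
width: -0.0001
gripper_force: 0.0
```

View pics/s7.png

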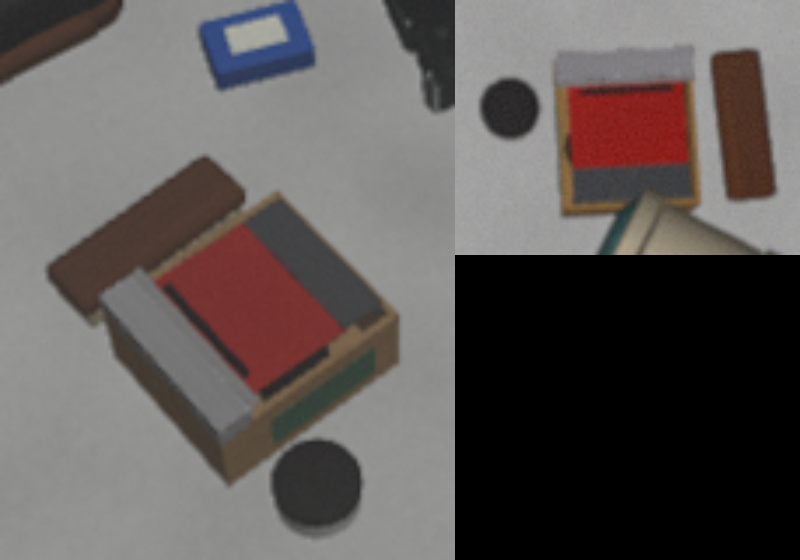

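The tab lies flat with its edge under the lip, and nothing else has moved. One numeric check of the slide from the rib's position.

```bash
python3 - <<'E'
from h import *
t=manip.get_image("top");g=t[178:200,295:330].astype(int)
# dark rib rows between red & flare, sub-pixel centroid of darkness per column
p=[]
for c in range(300,326):
    col=t[180:194,c].astype(int).sum(1);w=np.clip(140-col,0,None)
    if w.sum()>0:p.append((c,180+(w*np.arange(14)).sum()/w.sum()))
p=np.array(p);X=onz("top",p,.0905).mean(0);print(X,"expect x",.5095+.998*.116-.06*(X[1]+.118),len(p))
fl=onz("top",[(313,155+80/3)],.096);print("flare top",fl)
s=manip.get_image("scene");
print(proj("scene",[[.5095+.998*u,-.118+.06*u,.0905] for u in(.091,.116)]))
# scene rib centroid in middle window
win=s[180:225,205:245].astype(int);m=(win.sum(2)<110);r,c=np.where(m);print("scene rib px",c.mean()+205,r.mean()+180,m.sum(),onz("scene",[(c.mean()+205,r.mean()+180)],.0905))
E
```

```text
[ 0.6241 -0.1145  0.0905] expect x 0.6250594316299393 20
flare top [[ 0.6319 -0.1126  0.096 ]]
[[235.141  196.9823]
 [227.43   202.1373]]
scene rib px nan nan 0 [[nan nan nan]]<stdin>:13: RuntimeWarning: Mean of empty slice.
  ret = ret.dtype.type(ret / rcount)
```

```bash
python3 -c "
from rig import manip
print(manip.sign_off())"
```

```text
the job is handed in; nothing more can be done
None
```

The carton is shut: I folded the tab flat from its outer face, slid it to the end stop under the lip, let go and handed the job in; the rib measures within about 1 mm of its fully-home position, and the last picture shows nothing else near the carton disturbed.

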